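Slide a glazed test tile off the board's edge and load it on the setter bars

ROBOT

A 6-joint arm with a two-finger parallel gripper is mounted at the origin on the work surface. World frame = base frame: x ahead of the robot, y to its left, z up, the work surface at z = 0. Lengths are in m, angles in rad, forces in N, time in s.
With the tool pointing down it reaches from about 0.275 to 0.725 m from the base axis. Payload 5.6 kg.
Tool frame: the origin (TCP) lies midway between the tips of the shut fingers; the grasp point (between the pads) lies 19 mm behind it (hold_point_z is the distance from the TCP to the grasp point, in m); z points along the fingers, y is the direction in which the jaws open and shut (so a half turn about z gives the same grasp; the last joint's range is limited). The gripper opens to 85 mm and grips with 20 to 120 N. Pads are 22 mm wide; open, the fingers measure 114 mm over their backs; the gripper's body (76 mm by 85 mm) begins 54 mm behind the grasp point. The pads swing forward as they close: fully open they stand 13 mm farther back than shut.
Start: joints at [-0.96, 0.255, 0.108, 0, -1.424, -0.285], TCP at [0.176, -0.521, 0.197] pointing down, gripper open.
Joint ranges: [-2.95, 2.95], [-1.21, 1.97], [-1.09, 1.5], [-2.87, 1.71], [-2.94, -0.07], [-3.05, 3.05]. Speed limits (rad/s): [2.57, 2.57, 3.14, 3.14, 3.14, 3.14].

INTERFACE

Orientations are given as a 3x3 rotation matrix whose columns are the frame's x, y, z axes.
In Python, from station import * gives the robot as it stands.
- The arm moves only by the tool step_arm, never from a script. Its argument "plan" is a list of rows, each a list of 6 numbers: the shift along the tool's x, y, z in cm, then the turn, a rotation vector about the tool's x, y, z in rad. A call has 1 to 10 rows; each row is the pose to reach, as a shift and turn from the pose commanded when the call began, along the tool's axes at that moment; what a row does not reach only later rows make up. A row lasts 1/12 s, in which the tool goes at most 41.7 mm and 7.16 degrees, less where a joint would pass 70% of its speed; a pose out of reach is approached as far as the arm can. A call with a gripper value outside its range is refused whole. "grip" is the opening, from 0 (shut) to 1 (fully open), set as the call begins (left out, the last holds). The fingers move at their own pace and stop on an object; "newtons" is the grip in N (left out, the last holds). Time passes only in rows, so rows that repeat a pose let the fingers close. It gives the time, the measured TCP pose, the force and the opening at its end, in the units of the state.
- read_state(): the state, without advancing time (a new reading comes with each control period).
- read_camera(name): name is "scene" or "top"; returns the picture (480x640x3 uint8, blue, green, red); there is no depth.
- camera_model(name): a dict with "fx", "fy", "cx", "cy" (pixels), "dist" ([k1, k2, p1, p2, k3] as OpenCV has them; the pictures are not rectified), "rvec" (rotation vector, rad) and "tvec" (3), from world to camera coordinates, as OpenCV has them. Camera axes: x right, y down, z forward; pixel columns grow to the right and rows downward; lengths in m; the calibration is good to about 2 mm. A picture is of the moment at which its call begins. camera_model takes no time and is no camera call.
- finish_job(): hands the job in, once; it reports no verdict.
The state is a dict: "t": time; "joints": joint angles; "dq": joint speeds; "joint_torque": joint torques, N m; "position": TCP position; "tool_rot": TCP orientation; "wrist_force": force on the tool from outside, world axes, zero at the start; "moment": the same for the moment, N m; "width": opening from 0.0 (shut) to 1.0 (fully open).
Only numpy, scipy, OpenCV 4.12 (cv2) and the standard library are available. Lean on these libraries where they do the work, as an engineer would, in place of code of your own. Each camera call takes 0.05 s, during which the arm holds its last target.

TASK

The glazed test tile lies between two slats on the raised board, where it cannot be gripped by its sides. Slide it along the slats until its end overhangs the open end of the board and comes to rest, still lying flat, then pinch the overhanging end, lift the tile off and lay it gently, glazed face up, across both white setter bars of the kiln shelf, centred on them and square to them, and let go. Do not let the tile fall or touch the table, and leave the mug, bottle and clay pot where they are.

Things in the scene. Friction and masses are not known exactly. Their poses are not given: they have to be found in the camera images.
- board: Fixed white board, 130 (its x) x 300 (its y) mm, flat top 50 mm above the table; origin at the centre of its underside. Two slats on it (20 wide, 10 high) along its y form a channel 66 mm wide, centred on its x = 0, ending 30 mm short of the open +y end; a dark cross batten (15 mm) closes the -y end. Yaw within 15 degrees; +y points to the robot's left. Board and rack may swap sides.
- board_edge (a point): Middle of the top edge of the board at its open +y end (150 mm from the board's origin along its y, 50 mm up); same axes as the board.
- tile: Loose ceramic tile, terracotta with blue glaze on top, 56 (its x) x 150 (its y) x 6 mm, 80 to 150 g; origin at the centre of its underside. It lies in the channel, its y along the board's y, about 5 mm clear of each slat, its leading end 15 to 60 mm short of the open edge, 70 mm or more of channel free behind it. It tips if more than half of it hangs out.
- tile_lead (a point): Middle of the tile's leading (+y) end, on its underside, 75 mm from the tile's origin.
- rack: Fixed kiln shelf: white slab 150 (its x) x 115 (its y) x 15 mm with two white setter bars standing on it, each 120 long (along its x), 14 thick, 35 mm high, centred at its y = -28 and +28 mm. Origin at the centre of its underside. The tile is to lie across the bars, its long side along the rack's y, either way round, both ends overhanging.
- rack_top (a point): Point midway between the two bars at the height of their tops (50 mm above the table), where the middle of the tile's underside belongs; same axes as the rack.
- mug: Bystander: loose green mug, 80 mm wide, 90 mm high; origin at the centre of its underside.
- squeeze: Bystander: loose white squeeze bottle with a green cap, 60 mm wide, 150 mm high; origin at the centre of its underside.
- claypot: Bystander: loose grey clay pot, 84 mm wide, 100 mm high; origin at the centre of its underside.
Things that resemble listed ones, but are neither listed nor needed, are in the scene too. Of the things that look like the tile, the smallest one is meant.

How it is judged:
On the way, in this order (a step that is already met when the one before it is completed fails the run):
1. the tile overhangs the open edge of the board by at least 22 mm, lying flat and still on the board (y of tile_lead in the frame of board_edge above 0.022 m and angle between tile's own z axis and vertical below 0.06 rad and linear speed of tile below 0.02 m/s and z of tile in the frame of board_edge between -0.004 and 0.004 m and x of tile in the frame of board_edge between -0.015 and 0.015 m), for 0.2 s.
2. the tile is pinched by the fingers and lifted 30 mm or more above the board's top (z of tile in the frame of board_edge above 0.03 m and contact force between the fingers and tile above 0.5 N), for 0.1 s.
At the end, for the whole second after the job is handed in: the tile lies still, glazed face up and flat (within 0.06 rad) on both setter bars, its middle within 28 mm of the rack's middle along the bars and 22 mm across them, its underside within 4 mm of the bar tops, its long side within 0.3 rad of the rack's y (x of tile in the frame of rack_top between -0.028 and 0.028 m and y of tile in the frame of rack_top between -0.022 and 0.022 m and z of tile in the frame of rack_top between -0.004 and 0.004 m and angle between tile's own z axis and vertical below 0.06 rad and angle between the y axis of tile and the y axis of rack, either way round below 0.3 rad and linear speed of tile below 0.01 m/s and angular speed of tile below 0.1 rad/s); the robot touches nothing.
It fails at once if the tile touches the table (contact force between tile and table above 0.3 N).
It fails at once if the tile is dropped: it moves faster than 0.6 m/s with no finger on it (linear speed of tile above 0.6 m/s and contact force between the fingers and tile below 0.05 N).
It fails at once if the mug is moved by more than 30 mm (distance of mug from where it was at the start of the episode above 0.03 m).
It fails at once if the bottle is moved by more than 30 mm (distance of squeeze from where it was at the start of the episode above 0.03 m).
It fails at once if the clay pot is moved by more than 30 mm (distance of claypot from where it was at the start of the episode above 0.03 m).
It also fails if it takes over 54 s, if anything falls off the work surface, if the arm or the gripper's body presses on something with over 40 N, if the wrist force passes 120 N, or if a joint passes its speed limit or range.

## Working session

There is one attempt and no reset: what is moved stays moved. The work goes in short steps, Python scripts to look and compute and a tool call to move; the robot and the scene stay as the last step left them, time stands still between calls to the robot, and variables do not carry over. Pictures are saved under pics/ and viewed, and the job is handed in when it is done.

Besides the shell and the picture viewer there is one more tool, called after ">>>" by a JSON object that holds its "api" and its "payload". step_arm: Moves the arm, as the interface text tells. Its arguments: {"type":"object","properties":{"plan":{"type":"array"},"grip":{"type":"number"},"newtons":{"type":"number"}},"required":["plan"]}

```bash
mkdir -p pics; ls; python3 - <<'E'
from station import *
import cv2
s=read_state(); print(s['t'],s['position'],s['tool_rot'],s['width'])
for n in('scene','top'):
    cv2.imwrite(f'pics/{n}0.png',read_camera(n)); print(camera_model(n))
E
```

```text
pics
0.0 [ 0.17589796 -0.52052383  0.19649497] [[-9.47426383e-01 -3.19973114e-01 -6.74613583e-04]
 [-3.19973818e-01  9.47424710e-01  1.78171116e-03]
 [ 6.90459104e-05  1.90389884e-03 -9.99998185e-01]] 1.0011940422796344
{'fx': 473.62846305865736, 'fy': 473.62846305865736, 'cx': 322.80733309012743, 'cy': 239.47197787602641, 'dist': array([-0.03373068,  0.        ,  0.        ,  0.        ,  0.        ]), 'rvec': array([ 1.70437067,  1.53262371, -0.81866117]), 'tvec': array([-0.07425418, -0.23597626,  1.34449707])}
{'fx': 495.29261621197435, 'fy': 495.29261621197435, 'cx': 324.3298793671492, 'cy': 236.68751101218402, 'dist': array([-4.22459164e-06,  0.00000000e+00,  0.00000000e+00,  0.00000000e+00,
        0.00000000e+00]), 'rvec': array([ 2.17570516, -2.13491456,  0.17539334]), 'tvec': array([0.02345632, 0.51510737, 0.97358973])}
```

View pics/scene0.png

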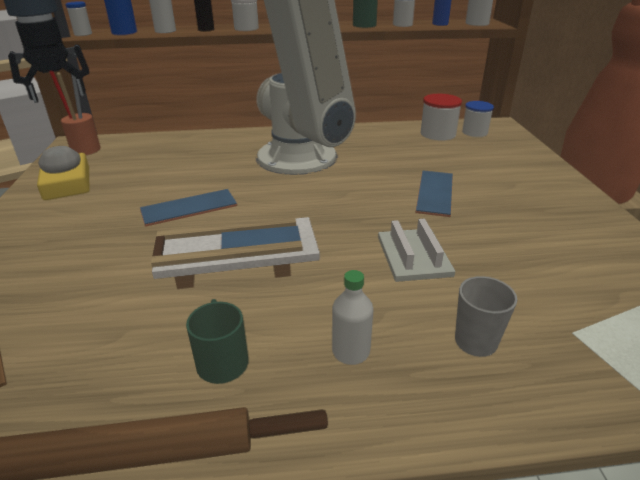

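View pics/top0.png

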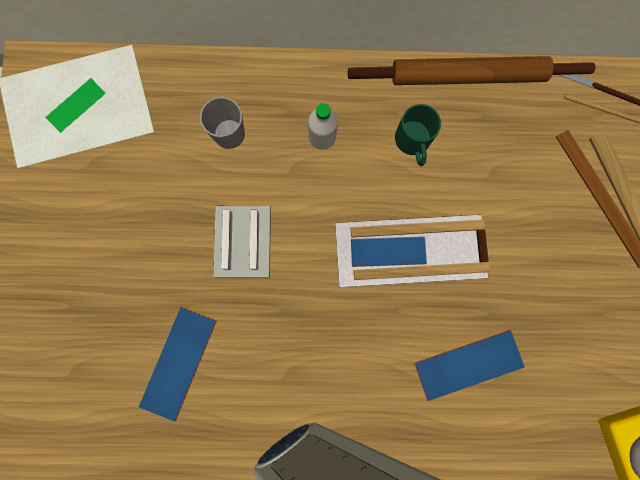

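Top view: the tile is in the channel at cols 351–427, rows 234–267. The board's open end is at col ~338, and the rack is at cols 214–270, rows 206–278. The two loose blue tiles at the bottom are decoys. Next I measure.

```bash
cat > h.py <<'E'
from station import *
import cv2, numpy as np
def ray(n,px,z):
    c=camera_model(n);K=np.array([[c['fx'],0,c['cx']],[0,c['fy'],c['cy']],[0,0,1]])
    R=cv2.Rodrigues(np.array(c['rvec']))[0];t=np.array(c['tvec'])
    u=cv2.undistortPoints(np.array(px,float).reshape(-1,1,2),K,np.array(c['dist']))[:,0]
    d=np.c_[u,np.ones(len(u))]@R; o=-R.T@t
    return o+d*((z-o[2])/d[:,2])[:,None]
def rect(n,mask,roi,z,mina=60):
    x0,y0,x1,y1=roi; m=np.zeros_like(mask); m[y0:y1,x0:x1]=mask[y0:y1,x0:x1]
    cs,_=cv2.findContours(m,cv2.RETR_EXTERNAL,cv2.CHAIN_APPROX_NONE)
    out=[]
    for c in cs:
        if cv2.contourArea(c)<mina: continue
        w=ray(n,c[:,0,:],z)[:,:2]
        r=cv2.minAreaRect((w*1000).astype(np.float32)); out.append((r,cv2.boxPoints(r).round(1).tolist()))
    return out
def blue(im):
    h=cv2.cvtColor(im,cv2.COLOR_BGR2HSV); return cv2.inRange(h,(95,100,60),(125,255,255))
def white(im,v=165):
    h=cv2.cvtColor(im,cv2.COLOR_BGR2HSV); return cv2.inRange(h,(0,0,v),(180,45,255))
E
python3 - <<'E'
from h import *
im=cv2.imread('pics/top0.png')
print('tile',rect('top',blue(im),(335,220,490,280),.056))
print('board',rect('top',white(im),(325,205,500,295),.05))
print('bars',rect('top',white(im,205),(205,195,280,290),.05))
print('slab',rect('top',white(im,120),(205,195,280,290),.015))
big=cv2.resize(im[190:300,200:500],None,fx=2.66,fy=2.66,interpolation=cv2.INTER_CUBIC)
cv2.imwrite('pics/z0.png',big)
print(ray('top',[(404,130),(323,130),(225,125),(418,130)],.05))
E
```

```text
tile [(((485.45782470703125, -94.76343536376953), (53.074562072753906, 147.17893981933594), 3.0863919258117676), [[455.0, -22.700000762939453], [462.8999938964844, -169.6999969482422], [515.9000244140625, -166.8000030517578], [508.0, -19.899999618530273]])]
board [(((490.7823486328125, -152.11502075195312), (64.48886108398438, 247.5118408203125), 4.454931735992432), [[449.0, -31.200000762939453], [468.20001220703125, -278.0], [532.5, -273.0], [513.2999877929688, -26.200000762939453]]), (((489.1453552246094, -141.17308044433594), (128.58349609375, 298.0560302734375), 4.487110614776611), [[413.3999938964844, 2.4000000953674316], [436.70001220703125, -294.79998779296875], [564.9000244140625, -284.70001220703125], [541.5999755859375, 12.399999618530273]])]
bars [(((506.5419921875, 176.50172424316406), (115.63870239257812, 12.043001174926758), 2.129807710647583), [[448.5, 180.39999389648438], [449.0, 168.3000030517578], [564.5, 172.60000610351562], [564.0999755859375, 184.6999969482422]]), (((505.4163818359375, 232.43228149414062), (115.36851501464844, 12.804588317871094), 1.0777561664581299), [[447.6000061035156, 237.6999969482422], [447.8999938964844, 224.89999389648438], [563.2000122070312, 227.10000610351562], [563.0, 239.89999389648438]])]
slab [(((506.0251159667969, 204.0749053955078), (146.73997497558594, 113.0245590209961), 1.075789213180542), [[431.6000061035156, 259.20001220703125], [433.70001220703125, 146.1999969482422], [580.4000244140625, 149.0], [578.2999877929688, 262.0]])]
[[ 0.74073941 -0.12873242  0.05      ]
 [ 0.73653061  0.04010974  0.05      ]
 [ 0.74227268  0.24335064  0.05      ]
 [ 0.74146979 -0.15803235  0.05      ]]
```

View pics/z0.png

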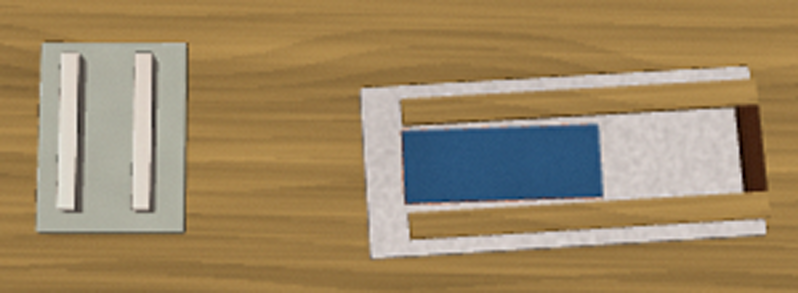

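Board: centre (0.489, −0.141), yaw +4.49°, open edge near (0.477, 0.008). The tile's lead end is ~28 mm short of it. Rack: centre (0.506, 0.204), yaw ~1.3°.

Plan:
1. With the fingers shut, push the tile from behind to ~48 mm overhang.
2. Grip the sides of the overhang with the tool pointing down.
3. Carry it to the rack.

```bash
cat >> h.py <<'E'
from scipy.spatial.transform import Rotation as Ro
BC=np.array([.4891,-.1412]);BY=np.deg2rad(4.49)
RC=np.array([.5060,.2043]);RY=np.deg2rad(1.3)
def fr(c,yaw,x,y): return c+np.array([x*np.cos(yaw)-y*np.sin(yaw),x*np.sin(yaw)+y*np.cos(yaw)])
def go(p,yaw):  # tool y axis at 180deg+yaw, z down
    s=read_state();R=np.array(s['tool_rot']);p=np.array(p)
    T=np.array([[-np.sin(yaw),-np.cos(yaw),0],[np.cos(yaw),-np.sin(yaw),0],[0,0,-1.]])
    if np.linalg.det(T)<0: T[:,0]*=-1
    print('t',round(s['t'],2),'pos',s['position'].round(4),'F',np.round(s['wrist_force'],1),'w',round(s['width'],3))
    print('shift cm',(R.T@(p-s['position'])*100).round(2),'rv',Ro.from_matrix(R.T@T).as_rotvec().round(4),'joints',np.round(s['joints'],2))
E
python3 -c "
from h import *
go([*fr(BC,BY,0,-.065),.12],BY)"
```

```text
t 0.1 pos [ 0.1759 -0.5206  0.1966] F [-0.2  0.2  0.1] w 1.0
shift cm [-40.22  19.61   7.69] rv [ 1.5000e-03  1.0000e-03 -1.3234e+00] joints [-0.96  0.26  0.11 -0.   -1.42 -0.28]
```

>>> {"api": "step_arm", "payload": {"plan": [[-3.5, 1.7, 0.3, 0, 0, -0.11], [-7, 3.4, 0.6, 0, 0, -0.22], [-10.5, 5.1, 1, 0, 0, -0.33], [-14, 6.8, 1.4, 0, 0, -0.44], [-17.5, 8.5, 2, 0, 0, -0.55], [-21, 10.2, 2.6, 0, 0, -0.66], [-24.5, 11.9, 3.2, 0, 0, -0.77], [-28, 13.6, 4, 0, 0, -0.88], [-31.5, 15.3, 4.8, 0, 0, -0.99], [-35, 17, 5.6, 0, 0, -1.1]], "grip": 0, "newtons": 80}}

```text
t: 0.93
position: [0.454, -0.2461, 0.1408]
tool_rot: [[-0.139, -0.99, -0.0], [-0.99, 0.139, 0.0], [-0.0, 0.0, -1.0]]
wrist_force: [0.6, -1.9, 0.1]
width: 0.001
```

```bash
python3 -c "
from h import *
go([*fr(BC,BY,0,-.065),.10],BY)"
```

```text
t 0.93 pos [ 0.454  -0.2461  0.1408] F [ 0.6 -1.9  0.1] w 0.001
shift cm [-4.53 -3.42  4.08] rv [ 4.000e-04  2.000e-04 -2.178e-01] joints [-0.19  0.21 -0.09 -0.   -1.27  0.05]
```

>>> {"api": "step_arm", "payload": {"plan": [[-2.2, -1.7, 1.5, 0, 0, -0.11], [-4.5, -3.4, 3, 0, 0, -0.218], [-4.5, -3.4, 4.1, 0, 0, -0.218], [-4.5, -3.4, 4.1, 0, 0, -0.218], [-4.5, -3.4, 4.1, 0, 0, -0.218]]}}

```text
t: 1.35
position: [0.4927, -0.2082, 0.0998]
tool_rot: [[0.073, -0.997, -0.002], [-0.997, -0.073, 0.0], [-0.0, 0.002, -1.0]]
wrist_force: [-0.1, -0.1, 0.5]
width: -0.001
```

```bash
python3 -c "
from h import *
go([*fr(BC,BY,0,-.065),.053],BY)
im=read_camera('scene');cv2.imwrite('pics/s1.png',cv2.resize(im[190:290,120:340],None,fx=3.5,fy=3.5))
im=read_camera('top');cv2.imwrite('pics/t1.png',cv2.resize(im[190:300,300:520],None,fx=3.5,fy=3.5))"
```

```text
t 1.35 pos [ 0.4927 -0.2082  0.0998] F [-0.1 -0.1  0.5] w -0.001
shift cm [-0.21 -0.18  4.68] rv [ 0.0023  0.0003 -0.0055] joints [-0.11  0.28 -0.11  0.   -1.18  0.18]
```

View pics/s1.png

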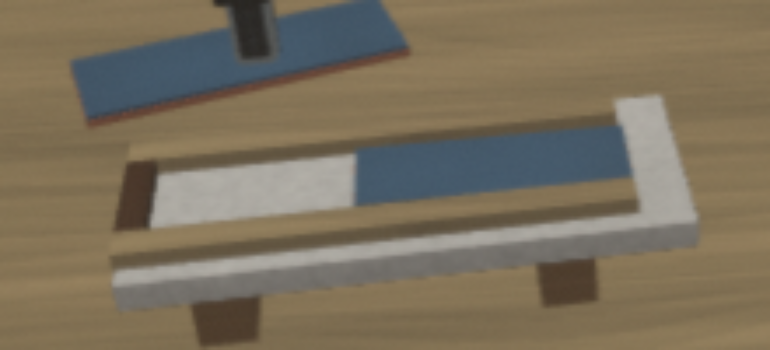

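View pics/t1.png

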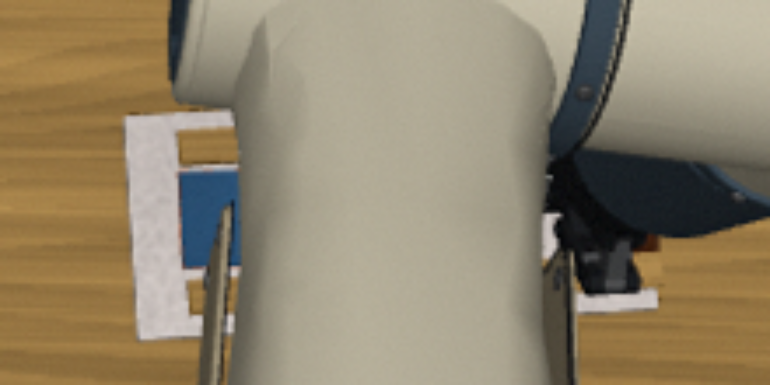

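```bash
python3 -c "
from h import *
def pj(n,p):
    c=camera_model(n);K=np.array([[c['fx'],0,c['cx']],[0,c['fy'],c['cy']],[0,0,1]])
    print(cv2.projectPoints(np.array(p,float).reshape(-1,1,3),np.array(c['rvec']),np.array(c['tvec']),K,np.array(c['dist']))[0][:,0])
pj('scene',[[.4927,-.2082,.0998],[.4855,-.0948,.056],[*fr(BC,BY,0,.15),.05]])
go([*fr(BC,BY,0,-.065),.058],BY)
"
```

```text
[[196.66219627 222.50982452]
 [260.69589974 236.40872358]
 [314.08769344 233.40667985]]
t 1.45 pos [ 0.4934 -0.2091  0.1012] F [ 0.3 -1.3  0.7] w -0.001
shift cm [-0.3  -0.1   4.32] rv [-0.0009 -0.0006 -0.0066] joints [-0.11  0.28 -0.11  0.   -1.18  0.18]
```

```bash
python3 -c "
from h import *
im=read_camera('scene');cv2.imwrite('pics/s2.png',cv2.resize(im[60:290,80:340],None,fx=2.6,fy=2.6));print(read_state()['position'],read_state()['joints'],read_state()['tool_rot'])"
```

```text
[ 0.49345926 -0.20914356  0.10143969] [-1.08374112e-01  2.75486858e-01 -1.13172789e-01  3.90443213e-04
 -1.18057883e+00  1.79942919e-01] [[ 7.16551055e-02 -9.97428327e-01  1.50967903e-03]
 [-9.97429267e-01 -7.16559715e-02 -5.27476771e-04]
 [ 6.34297790e-04 -1.46800164e-03 -9.99998721e-01]]
```

View pics/s2.png

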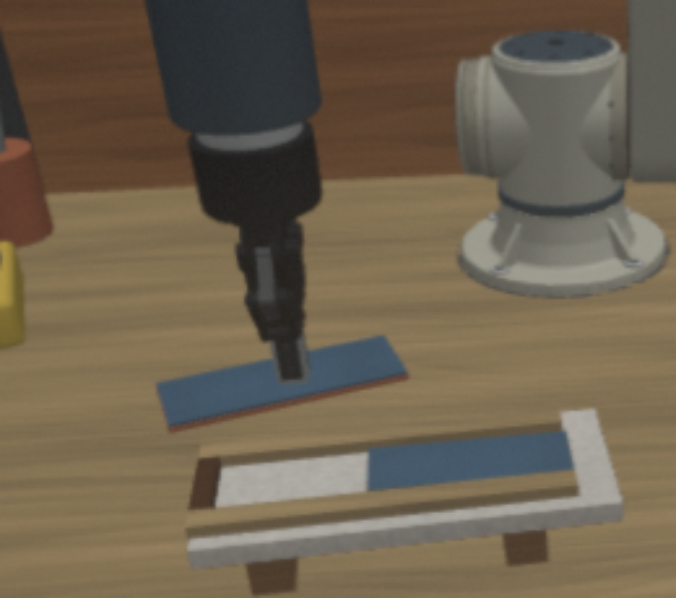

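```bash
python3 -c "
from h import *
im=read_camera('top');cv2.imwrite('pics/t2.png',cv2.resize(im[225:290,420:520],None,fx=8,fy=8))
def pj(n,p):
    c=camera_model(n);K=np.array([[c['fx'],0,c['cx']],[0,c['fy'],c['cy']],[0,0,1]])
    print(cv2.projectPoints(np.array(p,float).reshape(-1,1,3),np.array(c['rvec']),np.array(c['tvec']),K,np.array(c['dist']))[0][:,0])
for n in('top','scene'):
    pj(n,[[.4934,-.2091,.1014],[.4934,-.2091,.17],[.4934,-.2091,.25],[0,0,0]])
    c=camera_model(n);R=cv2.Rodrigues(c['rvec'])[0];print(-R.T@c['tvec'])
"
```

```text
[[451.40955415 245.36119417]
 [461.98796685 240.50566244]
 [476.59009361 233.8032301 ]
 [336.26276021 498.73688017]]
[0.36967828 0.05068493 1.03659624]
[[195.98513885 221.99936965]
 [189.94915578 188.70568139]
 [182.2416108  145.84007441]
 [296.67954547 156.43911413]]
[ 1.24683748 -0.05166415  0.5582096 ]
```

View pics/t2.png

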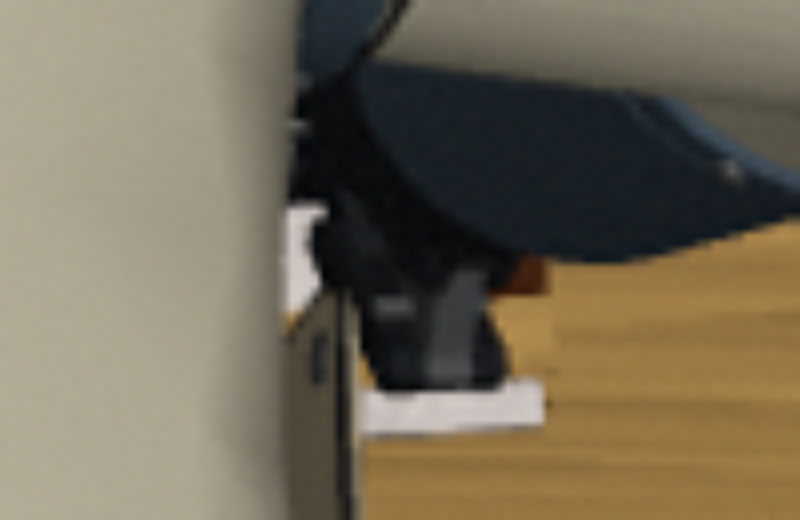

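```bash
python3 -c "
from h import *
def pj(n,p):
    c=camera_model(n);K=np.array([[c['fx'],0,c['cx']],[0,c['fy'],c['cy']],[0,0,1]])
    return cv2.projectPoints(np.array(p,float).reshape(-1,1,3),np.array(c['rvec']),np.array(c['tvec']),K,np.array(c['dist']))[0][:,0]
y=np.array([-.32,.947,0])
P=np.array([.176,-.5205,.1965])
q=pj('scene',[P,P+.0425*y+[0,0,.013],P-.0425*y+[0,0,.013]]);print(q)
im=cv2.imread('pics/scene0.png')[30:140,0:120]
im=cv2.resize(im,None,fx=5,fy=5)
for a in q: cv2.circle(im,tuple(int(v) for v in ((a-[0,30])*5)),4,(0,0,255),-1)
cv2.imwrite('pics/s0z.png',im)
"
```

```text
[[ 65.83734839 119.55189155]
 [ 84.45211436 110.97704788]
 [ 43.27302869 116.93754309]]
```

View pics/s0z.png

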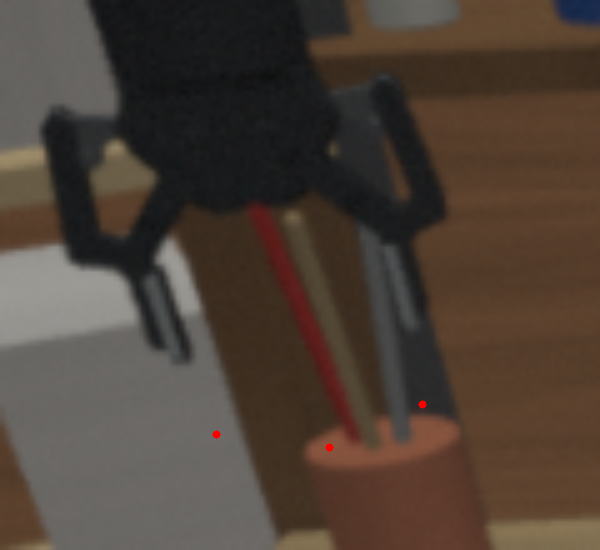

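The scene picture puts the fingertips at (192, 206), about 16 px higher than the reported TCP projects (196, 222). The same offset shows in the start picture. That suggests the real tips are ~33 mm above the reported TCP, so I'll descend in guarded steps and look again.

>>> {"api": "step_arm", "payload": {"plan": [[-0.3, -0.1, 1, 0, 0, -0.006], [-0.3, -0.1, 2, 0, 0, -0.006], [-0.3, -0.1, 2.8, 0, 0, -0.006], [-0.3, -0.1, 3.4, 0, 0, -0.006], [-0.3, -0.1, 3.8, 0, 0, -0.006], [-0.3, -0.1, 4.1, 0, 0, -0.006], [-0.3, -0.1, 4.1, 0, 0, -0.006], [-0.3, -0.1, 4.1, 0, 0, -0.006]]}}

```text
t: 2.22
position: [0.4943, -0.2054, 0.0594]
tool_rot: [[0.079, -0.997, -0.0], [-0.997, -0.079, -0.0], [0.0, 0.0, -1.0]]
wrist_force: [-0.2, -0.3, -0.7]
width: -0.001
```

```bash
python3 -c "
from h import *
im=read_camera('scene');cv2.imwrite('pics/s3.png',cv2.resize(im[160:280,140:340],None,fx=4,fy=4));
go([*fr(BC,BY,0,-.065),.053],BY)"
```

```text
t 2.27 pos [ 0.4944 -0.2054  0.0597] F [ 0.4 -0.2 -0.3] w -0.003
shift cm [0.06 0.03 0.67] rv [-0.0005 -0.0003  0.0007] joints [-0.1   0.31 -0.18  0.   -1.08  0.18]
```

View pics/s3.png

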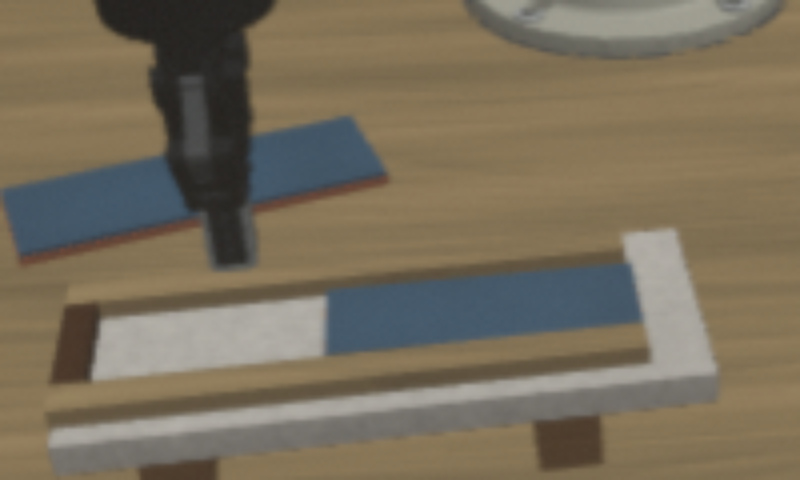

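>>> {"api": "step_arm", "payload": {"plan": [[0, 0, 0.3, 0, 0, 0], [0, 0, 0.6, 0, 0, 0], [0, 0, 0.6, 0, 0, 0], [0, 0, 0.6, 0, 0, 0]]}}

```text
t: 2.6
position: [0.494, -0.2053, 0.0532]
tool_rot: [[0.079, -0.997, -0.0], [-0.997, -0.079, 0.0], [-0.0, 0.0, -1.0]]
wrist_force: [0.5, 0.2, 0.6]
width: -0.003
```

>>> {"api": "step_arm", "payload": {"plan": [[0, 0, 0.2, 0, 0, 0], [0, 0, 0.4, 0, 0, 0], [0, 0, 0.4, 0, 0, 0]]}}

```text
t: 2.85
position: [0.4939, -0.2052, 0.0489]
tool_rot: [[0.079, -0.997, -0.001], [-0.997, -0.079, 0.0], [-0.0, 0.001, -1.0]]
wrist_force: [-0.3, 0.4, -0.2]
width: -0.0
```

```bash
python3 -c "
from h import *
im=read_camera('scene');cv2.imwrite('pics/s4.png',cv2.resize(im[160:280,140:340],None,fx=4,fy=4));
im=read_camera('top');cv2.imwrite('pics/t4.png',cv2.resize(im[200:300,380:520],None,fx=5,fy=5));
go([*fr(BC,BY,0,-.065),.053],BY)"
```

```text
t 2.95 pos [ 0.4941 -0.2053  0.0493] F [-0.   1.   0.4] w -0.004
shift cm [ 0.07 -0.01 -0.37] rv [0.0003 0.     0.0007] joints [-0.1   0.32 -0.2   0.   -1.06  0.18]
```

View pics/s4.png

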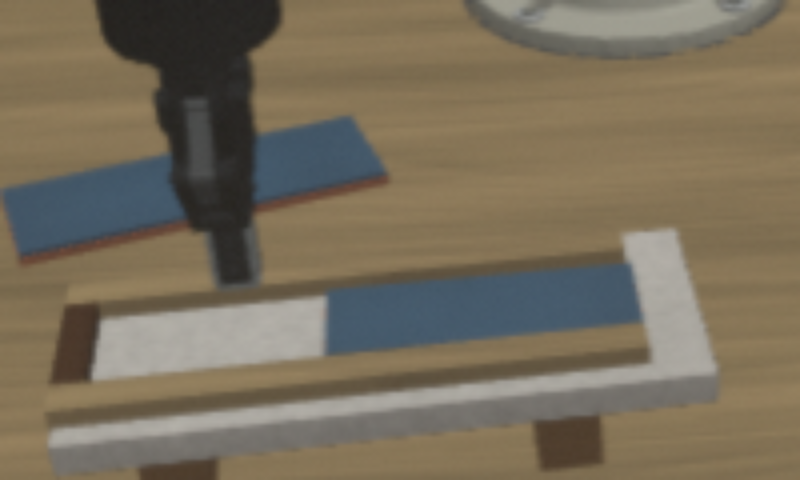

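View pics/t4.png

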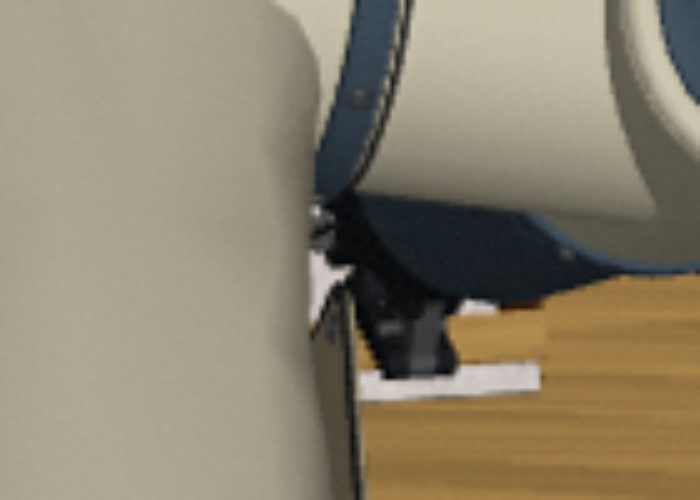

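No contact at a reported z of 0.049. The fingertip pad in the top view at (444, 244) agrees with the reported x/y, so the tips really are ~33 mm higher than reported. I keep descending, guarded.

>>> {"api": "step_arm", "payload": {"plan": [[0, 0, 0.4, 0, 0, 0], [0, 0, 0.8, 0, 0, 0], [0, 0, 1.2, 0, 0, 0], [0, 0, 1.2, 0, 0, 0]]}}

```text
t: 3.28
position: [0.4933, -0.2051, 0.0362]
tool_rot: [[0.079, -0.997, -0.002], [-0.997, -0.079, 0.001], [-0.001, 0.002, -1.0]]
wrist_force: [-0.4, -0.0, 0.4]
width: -0.002
```

>>> {"api": "step_arm", "payload": {"plan": [[0, 0, 0.3, 0, 0, 0], [0, 0, 0.6, 0, 0, 0], [0, 0, 0.9, 0, 0, 0], [0, 0, 0.9, 0, 0, 0]]}}

```text
t: 3.62
position: [0.4937, -0.2051, 0.0276]
tool_rot: [[0.079, -0.997, -0.001], [-0.997, -0.079, 0.0], [-0.0, 0.001, -1.0]]
wrist_force: [-0.7, -0.7, -0.4]
width: -0.0
```

```bash
python3 -c "
from h import *
im=read_camera('scene');cv2.imwrite('pics/s5.png',cv2.resize(im[160:280,140:340],None,fx=4,fy=4));
go([*fr(BC,BY,0,-.065),.021],BY)"
```

```text
t 3.67 pos [ 0.4938 -0.2052  0.028 ] F [-0.2  0.8  0.2] w 0.005
shift cm [ 0.08 -0.03  0.7 ] rv [0.0009 0.0002 0.0006] joints [-0.1   0.34 -0.23 -0.   -1.01  0.18]
```

View pics/s5.png

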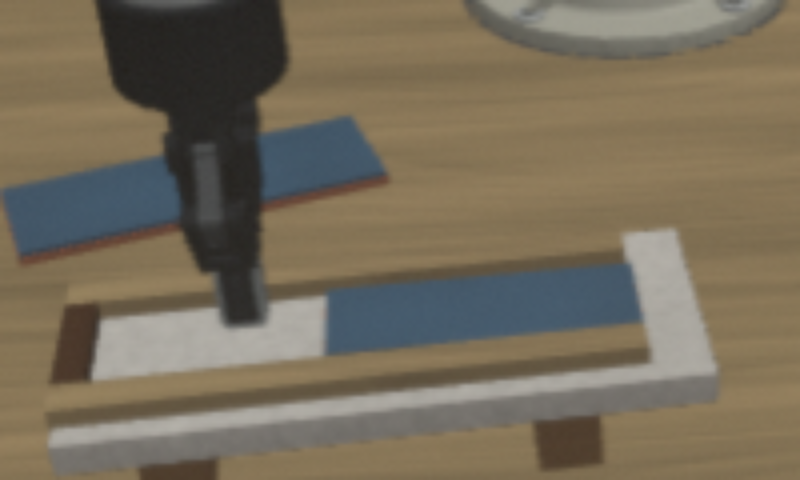

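>>> {"api": "step_arm", "payload": {"plan": [[0, 0, 0.2, 0, 0, 0], [0, 0, 0.4, 0, 0, 0], [0, 0, 0.4, 0, 0, 0]]}}

```text
t: 3.92
position: [0.4939, -0.2052, 0.024]
tool_rot: [[0.079, -0.997, -0.001], [-0.997, -0.079, 0.0], [-0.0, 0.001, -1.0]]
wrist_force: [-0.4, 0.2, 1.0]
width: 0.001
```

>>> {"api": "step_arm", "payload": {"plan": [[0, 0, 0.1, 0, 0, 0], [0, 0, 0.2, 0, 0, 0], [0, 0, 0.2, 0, 0, 0]]}}

```text
t: 4.17
position: [0.4941, -0.2052, 0.0222]
tool_rot: [[0.079, -0.997, -0.0], [-0.997, -0.079, 0.0], [-0.0, 0.0, -1.0]]
wrist_force: [0.4, 1.2, 0.0]
width: 0.004
```

>>> {"api": "step_arm", "payload": {"plan": [[0, 0, 0.1, 0, 0, 0], [0, 0, 0.2, 0, 0, 0], [0, 0, 0.2, 0, 0, 0]]}}

```text
t: 4.42
position: [0.494, -0.2053, 0.0202]
tool_rot: [[0.079, -0.997, -0.0], [-0.997, -0.079, 0.0], [-0.0, 0.0, -1.0]]
wrist_force: [0.1, -1.2, -0.2]
width: -0.0
```

>>> {"api": "step_arm", "payload": {"plan": [[0, 0, 0.1, 0, 0, 0], [0, 0, 0.2, 0, 0, 0], [0, 0, 0.2, 0, 0, 0]]}}

```text
t: 4.67
position: [0.494, -0.2053, 0.0181]
tool_rot: [[0.079, -0.997, -0.0], [-0.997, -0.079, 0.0], [-0.0, 0.0, -1.0]]
wrist_force: [-0.0, -0.6, -1.4]
width: 0.002
```

```bash
python3 -c "
from h import *
im=read_camera('scene');cv2.imwrite('pics/s6.png',cv2.resize(im[160:280,140:340],None,fx=4,fy=4));
go([*fr(BC,BY,0,-.065),.018],BY)"
```

```text
t 4.72 pos [ 0.494  -0.2053  0.0183] F [0.2 0.3 0.5] w 0.001
shift cm [ 0.07 -0.01  0.03] rv [0.0003 0.0001 0.0006] joints [-0.1   0.35 -0.24 -0.   -0.98  0.18]
```

View pics/s6.png

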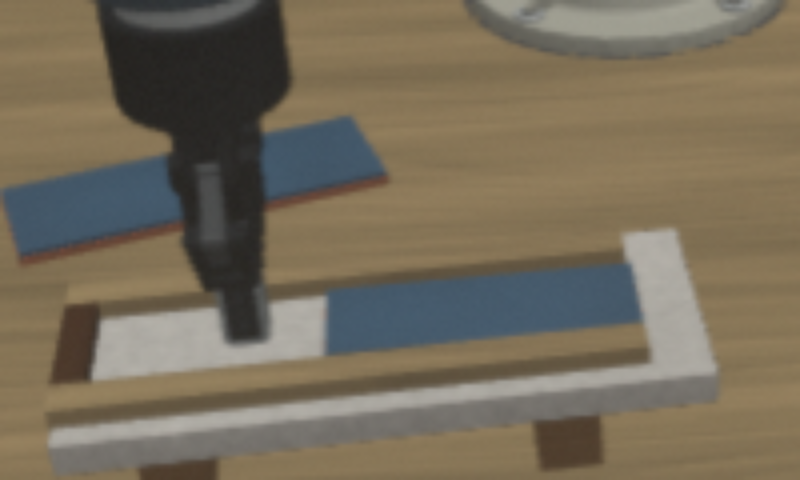

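```bash
python3 -c "
from h import *
print(ray('scene',[(140+246/4,160+342/4)],.05),ray('scene',[(140+246/4,160+342/4)],.055))"
```

```text
[[ 0.49506462 -0.20648655  0.05      ]] [[ 0.50246091 -0.20496334  0.055     ]]
```

>>> {"api": "step_arm", "payload": {"plan": [[0, 0, 0.1, 0, 0, 0], [0, 0, 0.1, 0, 0, 0]]}}

```text
t: 4.88
position: [0.4941, -0.2053, 0.0172]
tool_rot: [[0.079, -0.997, -0.0], [-0.997, -0.079, 0.0], [-0.0, 0.0, -1.0]]
wrist_force: [-0.5, 0.6, -0.1]
width: -0.0
```

>>> {"api": "step_arm", "payload": {"plan": [[0, 0, 0.1, 0, 0, 0], [0, 0, 0.1, 0, 0, 0]]}}

```text
t: 5.05
position: [0.4942, -0.2053, 0.0163]
tool_rot: [[0.079, -0.997, -0.0], [-0.997, -0.079, 0.0], [-0.0, 0.0, -1.0]]
wrist_force: [0.1, -0.3, 0.1]
width: -0.0
```

>>> {"api": "step_arm", "payload": {"plan": [[0, 0, 0.1, 0, 0, 0], [0, 0, 0.1, 0, 0, 0]]}}

```text
t: 5.22
position: [0.4942, -0.2053, 0.0162]
tool_rot: [[0.079, -0.997, 0.0], [-0.997, -0.079, -0.0], [0.0, -0.0, -1.0]]
wrist_force: [-2.5, 1.8, 6.9]
width: -0.001
```

>>> {"api": "step_arm", "payload": {"plan": [[0, 0, 0.1, 0, 0, 0], [0, 0, 0.1, 0, 0, 0]]}}

```text
t: 5.38
position: [0.4943, -0.2054, 0.0162]
tool_rot: [[0.08, -0.997, 0.001], [-0.997, -0.08, -0.001], [0.001, -0.001, -1.0]]
wrist_force: [-4.6, 3.0, 13.7]
width: 0.002
```

Contact at a reported 0.0162, so the tip bias is 34 mm: tip z = reported + 0.034. I raise ~3 mm and push.

>>> {"api": "step_arm", "payload": {"plan": [[0, 0, -0.4, 0, 0, 0], [-1, 0, -0.4, 0, 0, 0], [-2, 0, -0.4, 0, 0, 0], [-2.4, 0, -0.4, 0, 0, 0], [-2.8, 0, -0.4, 0, 0, 0], [-3.2, 0, -0.4, 0, 0, 0], [-3.6, 0, -0.4, 0, 0, 0], [-4, 0, -0.4, 0, 0, 0], [-4.4, 0, -0.4, 0, 0, 0], [-4.7, 0, -0.4, 0, 0, 0]]}}

```text
t: 6.22
position: [0.4904, -0.1581, 0.0183]
tool_rot: [[0.079, -0.997, -0.0], [-0.997, -0.079, 0.0], [-0.0, 0.0, -1.0]]
wrist_force: [-0.2, 0.9, 0.2]
width: 0.0
```

```bash
python3 -c "
from h import *
im=read_camera('scene');cv2.imwrite('pics/s7.png',cv2.resize(im[160:280,140:340],None,fx=4,fy=4));
im=read_camera('top');cv2.imwrite('pics/t7.png',cv2.resize(im[200:300,320:460],None,fx=5,fy=5));
go([*fr(BC,BY,0,.037),.0185],BY)"
```

```text
t 6.32 pos [ 0.4904 -0.158   0.0184] F [ 0.2 -0.4 -0.4] w 0.001
shift cm [-5.38 -0.01 -0.01] rv [0.     0.0001 0.0011] joints [-0.01  0.32 -0.29 -0.   -0.96  0.09]
```

View pics/s7.png

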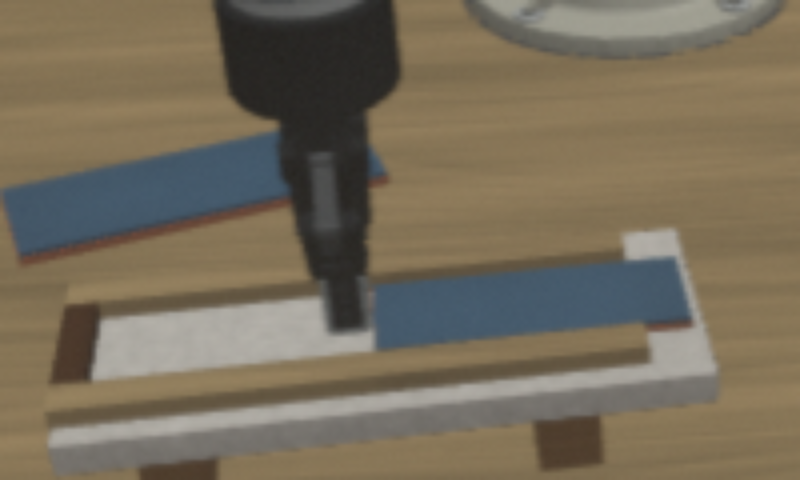

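View pics/t7.png

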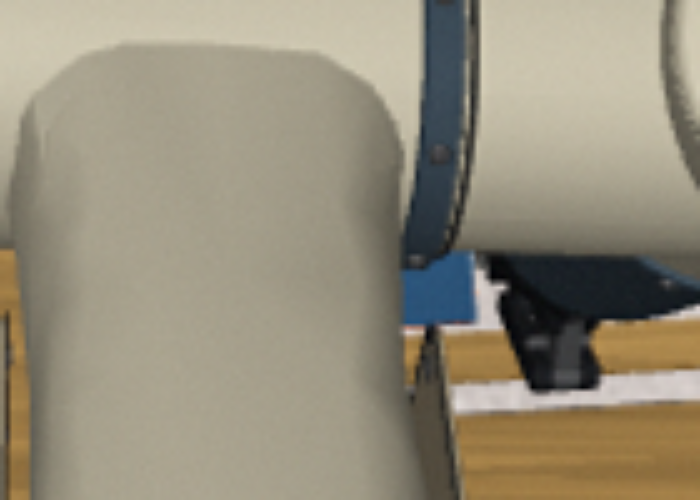

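```bash
cat >> h.py <<'E'
def inv(c,yaw,w):
    d=np.asarray(w)[:,:2]-c; return np.c_[d@[np.cos(yaw),np.sin(yaw)],d@[-np.sin(yaw),np.cos(yaw)]]*1000
def tile_scene(im,z=.056,roi=(180,180,420,280)):
    m=blue(im);x0,y0,x1,y1=roi;k=np.zeros_like(m);k[y0:y1,x0:x1]=m[y0:y1,x0:x1]
    cs,_=cv2.findContours(k,cv2.RETR_EXTERNAL,cv2.CHAIN_APPROX_NONE)
    return ray('scene',max(cs,key=cv2.contourArea)[:,0],z)
E
python3 -c "
from h import *
print(inv(BC,BY,ray('scene',[(140+677/4,160+258/4),(140+692/4,160+321/4),(140+375/4,160+285/4),(140+376/4,160+349/4)],.056)).round(1))
print(inv(BC,BY,ray('scene',[(140+680/4,160+230/4),(140+716/4,160+373/4)],.05)).round(1), inv(BC,BY,[read_state()['position']]))
"
```

```text
[[-24.5 144.5]
 [ 31.8 142.7]
 [-28.   -3.8]
 [ 27.   -4.8]]
[[-60.2 151.6]
 [ 67.  147.9]] [[-2.94402250e-03 -1.68414929e+01]]
```

>>> {"api": "step_arm", "payload": {"plan": [[-0.4, 0, 0, 0, 0, 0], [-0.8, 0, 0, 0, 0, 0], [-1.2, 0, 0, 0, 0, 0], [-1.6, 0, 0, 0, 0, 0], [-2, 0, 0, 0, 0, 0], [-2.4, 0, 0, 0, 0, 0], [-2.8, 0, 0, 0, 0, 0], [-3.2, 0, 0, 0, 0, 0], [-3.6, 0, 0, 0, 0, 0], [-4, 0, 0, 0, 0, 0]]}}

```text
t: 7.15
position: [0.4873, -0.1182, 0.0184]
tool_rot: [[0.079, -0.997, 0.0], [-0.997, -0.079, -0.0], [0.0, -0.0, -1.0]]
wrist_force: [-0.5, -0.4, 0.6]
width: 0.002
```

>>> {"api": "step_arm", "payload": {"plan": [[-0.4, 0, 0, 0, 0, 0], [-0.7, 0, 0, 0, 0, 0], [-0.95, 0, 0, 0, 0, 0], [-1.15, 0, 0, 0, 0, 0], [-1.3, 0, 0, 0, 0, 0], [-1.4, 0, 0, 0, 0, 0], [-1.45, 0, 0, 0, 0, 0], [-1.45, 0, 0, 0, 0, 0], [-1.45, 0, 0, 0, 0, 0], [-1.45, 0, 0, 0, 0, 0]]}}

```text
t: 7.98
position: [0.4861, -0.1041, 0.0183]
tool_rot: [[0.079, -0.997, -0.0], [-0.997, -0.079, 0.0], [-0.0, 0.0, -1.0]]
wrist_force: [0.6, -0.4, 1.1]
width: -0.002
```

```bash
python3 -c "
from h import *
im=read_camera('scene');cv2.imwrite('pics/s8.png',cv2.resize(im[160:280,180:380],None,fx=4,fy=4));
go([*fr(BC,BY,0,.030),.0185],BY)"
```

```text
t 8.03 pos [ 0.4861 -0.1041  0.0183] F [ 0.3  0.4 -0.3] w 0.001
shift cm [ 0.72 -0.01 -0.02] rv [0.0001 0.0001 0.0004] joints [ 0.1   0.29 -0.34 -0.   -0.95 -0.03]
```

View pics/s8.png

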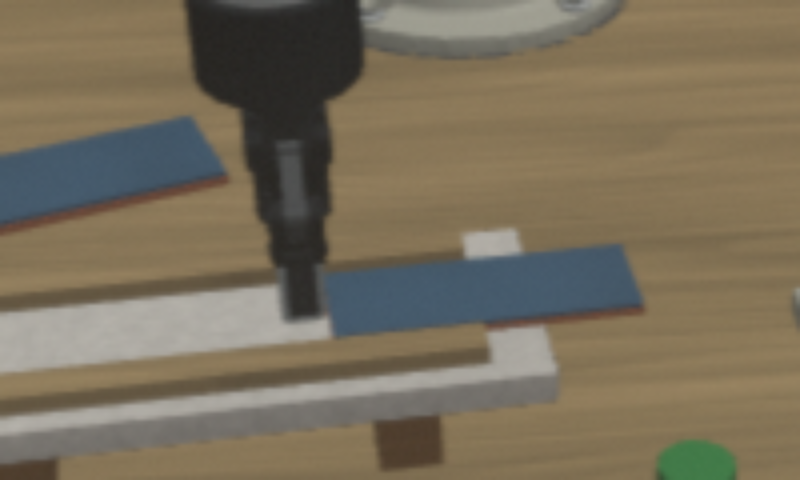

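The tile now overhangs the open edge, its lead end at cols 624–643. Next I measure it, back off and rise.

>>> {"api": "step_arm", "payload": {"plan": [[0.4, 0, -0.1, 0, 0, 0], [0.8, 0, -0.5, 0, 0, 0], [1, 0, -3, 0, 0, 0], [1, 0, -6, 0, 0, 0], [1, 0, -9, 0, 0, 0], [1, 0, -11, 0, 0, 0], [1, 0, -12, 0, 0, 0], [1, 0, -12, 0, 0, 0]]}}

```text
t: 8.7
position: [0.4885, -0.1145, 0.1409]
tool_rot: [[0.079, -0.997, 0.005], [-0.997, -0.079, -0.0], [0.001, -0.005, -1.0]]
wrist_force: [0.4, -0.1, 0.2]
width: 0.0
```

```bash
python3 -c "
from h import *
im=read_camera('scene')
w=tile_scene(im,roi=(255,205,360,250));r=cv2.minAreaRect((w[:,:2]*1000).astype(np.float32));b=cv2.boxPoints(r)
print(r,inv(BC,BY,b/1000).round(1))
print('corners',inv(BC,BY,ray('scene',[(180+624/4,160+245/4),(180+643/4,160+306/4),(180+326/4,160+274/4),(180+334/4,160+335/4)],.056)).round(1))
go([*fr(BC,BY,0,.172),.138],BY)"
```

```text
Traceback (most recent call last):
  File "h.py", line 37, in tile_scene
    return ray('scene',max(cs,key=cv2.contourArea)[:,0],z)
                       ~~~^^^^^^^^^^^^^^^^^^^^^^^^
ValueError: max() iterable argument is empty
```

Scene colours are darker in that camera, so I loosen the mask.

```bash
sed -i 's/(95,100,60)/(95,80,40)/' h.py; python3 -c "
from h import *
im=read_camera('scene');print(cv2.cvtColor(im,cv2.COLOR_BGR2HSV)[232,300])
w=tile_scene(im,roi=(255,205,360,250));r=cv2.minAreaRect((w[:,:2]*1000).astype(np.float32));b=cv2.boxPoints(r)
print(r,inv(BC,BY,b/1000).round(1))
print('corners',inv(BC,BY,ray('scene',[(180+624/4,160+245/4),(180+643/4,160+306/4),(180+326/4,160+274/4),(180+334/4,160+335/4)],.056)).round(1))
go([*fr(BC,BY,0,.172),.138],BY)"
```

```text
[104  87 106]
((478.5422668457031, -18.885467529296875), (49.94007110595703, 143.07264709472656), 3.925739288330078) [[-25.2 194.5]
 [-26.6  51.5]
 [ 23.3  51. ]
 [ 24.7 194.1]]
corners [[-26.4 199.1]
 [ 29.2 196.8]
 [-27.7  50.2]
 [ 25.8  49.9]]
t 8.8 pos [ 0.4864 -0.114   0.1375] F [-0.4  0.4 -0.6] w 0.002
shift cm [-14.47  -0.06  -0.04] rv [0.001  0.0007 0.0002] joints [ 0.08  0.18 -0.14 -0.   -1.25 -0.  ]
```

>>> {"api": "step_arm", "payload": {"plan": [[-3, 0, 0, 0, 0, 0], [-6, 0, 0, 0, 0, 0], [-9, 0, 0, 0, 0, 0], [-12, 0, 0, 0, 0, 0], [-14, 0, 0, 0, 0, 0], [-14.8, 0, 0, 0, 0, 0], [-14.8, 0, 0, 0, 0, 0], [-14.8, 0, 0, 0, 0, 0]], "grip": 1}}

```text
t: 9.47
position: [0.4747, 0.0331, 0.1373]
tool_rot: [[0.08, -0.997, -0.002], [-0.997, -0.08, -0.001], [0.001, 0.002, -1.0]]
wrist_force: [-0.5, -0.8, -0.8]
width: 1.0
```

```bash
python3 -c "
from h import *
im=read_camera('scene');cv2.imwrite('pics/s9.png',cv2.resize(im[100:280,200:420],None,fx=3.5,fy=3.5));
go([*fr(BC,BY,-.0003,.175),.04],BY)"
```

```text
t 9.52 pos [0.4748 0.0327 0.1375] F [ 0.7 -0.1 -0.1] w 1.001
shift cm [-0.06 -0.05  9.75] rv [ 0.0018 -0.0007  0.0005] joints [ 0.4   0.14 -0.19  0.   -1.24 -0.32]
```

View pics/s9.png

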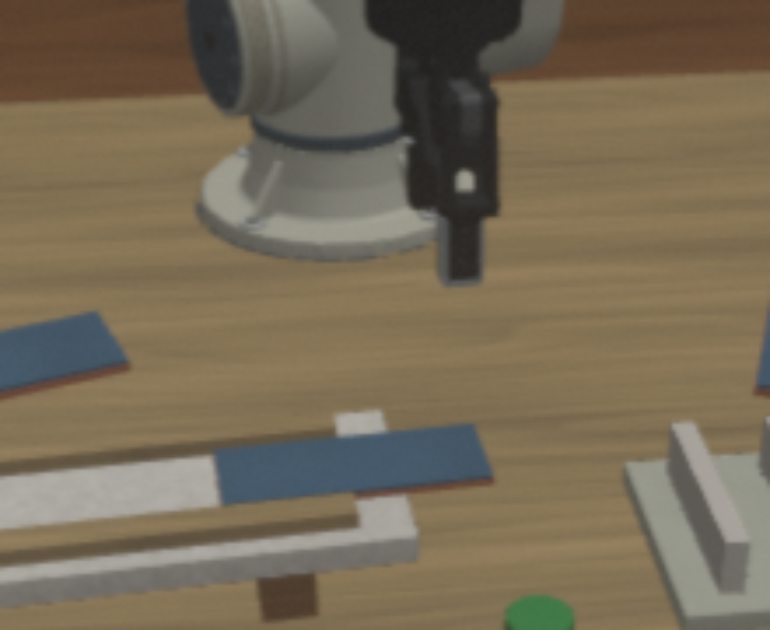

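>>> {"api": "step_arm", "payload": {"plan": [[0, 0, 3, 0, 0, 0], [0, 0, 6, 0, 0, 0], [0, 0, 8, 0, 0, 0], [0, 0, 9, 0, 0, 0], [0, 0, 9.7, 0, 0, 0], [0, 0, 9.7, 0, 0, 0]]}}

```text
t: 10.02
position: [0.4742, 0.0322, 0.0399]
tool_rot: [[0.077, -0.997, -0.003], [-0.997, -0.077, -0.001], [0.001, 0.003, -1.0]]
wrist_force: [0.1, -0.3, 0.1]
width: 1.004
```

>>> {"api": "step_arm", "payload": {"plan": [[0, 0, 0.8, 0, 0, 0], [0, 0, 1.6, 0, 0, 0], [0, 0, 2.2, 0, 0, 0], [0, 0, 2.2, 0, 0, 0]]}}

```text
t: 10.35
position: [0.4744, 0.0332, 0.0182]
tool_rot: [[0.079, -0.997, -0.002], [-0.997, -0.079, -0.0], [0.0, 0.002, -1.0]]
wrist_force: [-0.8, -0.9, -0.2]
width: 1.001
```

```bash
python3 -c "
from h import *
im=read_camera('scene');cv2.imwrite('pics/s10.png',cv2.resize(im[140:270,240:420],None,fx=4.4,fy=4.4));
go([*fr(BC,BY,-.0003,.175),.0],BY)"
```

```text
t 10.4 pos [0.4748 0.0333 0.0189] F [ 0.8  0.1 -0.1] w 0.998
shift cm [ 0.01 -0.03  1.89] rv [ 0.0012 -0.0003  0.0006] joints [ 0.4   0.25 -0.39 -0.   -0.94 -0.32]
```

View pics/s10.png

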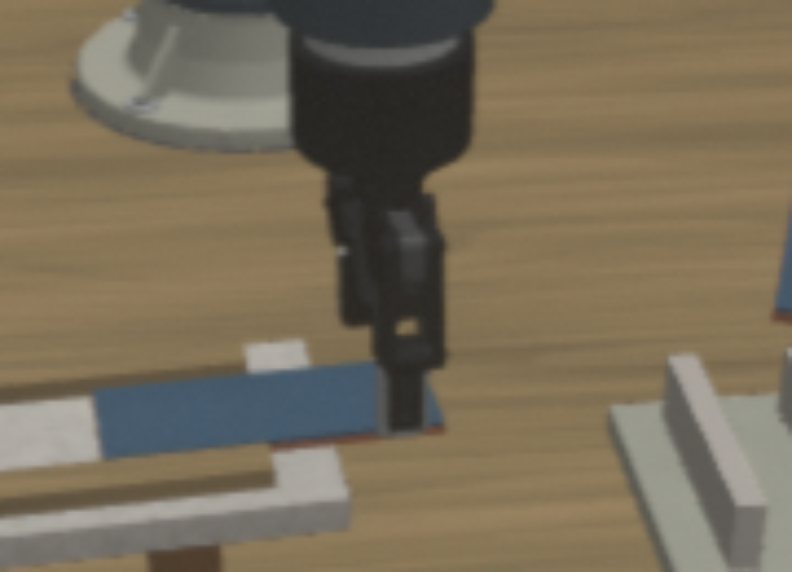

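>>> {"api": "step_arm", "payload": {"plan": [[0, 0, 0.7, 0, 0, 0], [0, 0, 1.4, 0, 0, 0], [0, 0, 1.9, 0, 0, 0], [0, 0, 1.9, 0, 0, 0], [0, 0, 1.9, 0, 0, 0]]}}

```text
t: 10.82
position: [0.4749, 0.0333, -0.0]
tool_rot: [[0.079, -0.997, -0.001], [-0.997, -0.079, -0.0], [0.0, 0.001, -1.0]]
wrist_force: [-0.2, 0.6, 0.0]
width: 0.997
```

>>> {"api": "step_arm", "payload": {"plan": [[0, 0, 0, 0, 0, 0], [0, 0, 0, 0, 0, 0], [0, 0, 0, 0, 0, 0], [0, 0, 0, 0, 0, 0], [0, 0, 0, 0, 0, 0], [0, 0, 0, 0, 0, 0], [0, 0, 0, 0, 0, 0], [0, 0, 0, 0, 0, 0]], "grip": 0, "newtons": 80}}

```text
t: 11.48
position: [0.4756, 0.0335, 0.0009]
tool_rot: [[0.079, -0.997, 0.001], [-0.997, -0.079, 0.0], [-0.0, -0.001, -1.0]]
wrist_force: [-2.4, 0.4, 6.6]
width: 0.631
```

```bash
python3 -c "
from h import *
im=read_camera('scene');cv2.imwrite('pics/s11.png',cv2.resize(im[140:270,240:420],None,fx=4.4,fy=4.4));
go([*fr(BC,BY,-.0003,.175),.0],BY)"
```

```text
t 11.53 pos [0.4756 0.0336 0.0009] F [-2.4  0.4  5.9] w 0.63
shift cm [0.03 0.05 0.09] rv [-0.0008  0.0001  0.0009] joints [ 0.4   0.27 -0.41  0.   -0.89 -0.32]
```

View pics/s11.png

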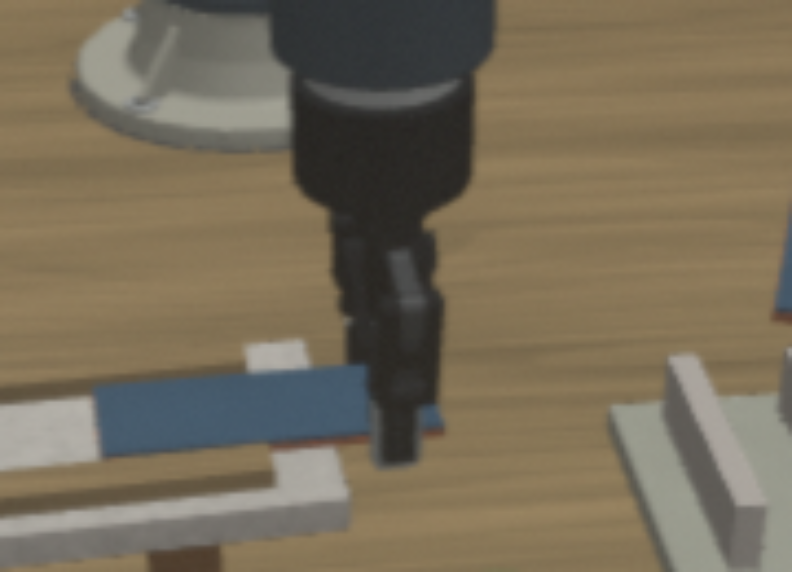

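Gripped: opening 0.63, which fits the 56 mm width. Lifting.

>>> {"api": "step_arm", "payload": {"plan": [[0, 0, -0.3, 0, 0, 0], [0, 0, -0.8, 0, 0, 0], [0, 0, -1.6, 0, 0, 0], [0, 0, -2.6, 0, 0, 0], [0, 0, -3.8, 0, 0, 0], [0, 0, -5, 0, 0, 0], [0, 0, -6, 0, 0, 0], [0, 0, -6.5, 0, 0, 0], [0, 0, -6.5, 0, 0, 0], [0, 0, -6.5, 0, 0, 0]]}}

```text
t: 12.37
position: [0.4751, 0.0335, 0.0654]
tool_rot: [[0.079, -0.997, 0.0], [-0.997, -0.079, 0.0], [-0.0, -0.0, -1.0]]
wrist_force: [-0.3, -0.5, -1.6]
width: 0.63
```

```bash
python3 -c "
from h import *
im=read_camera('scene');cv2.imwrite('pics/s12.png',cv2.resize(im[100:270,220:420],None,fx=4,fy=3.5));
go([*fr(RC,RY,0,.052),.066],RY)"
```

```text
t 12.42 pos [0.4748 0.0334 0.0649] F [ 0.2 -0.5 -2.3] w 0.628
shift cm [-21.98  -4.75  -0.11] rv [0.0008 0.0001 0.0561] joints [ 0.4   0.2  -0.32 -0.   -1.06 -0.32]
```

View pics/s12.png

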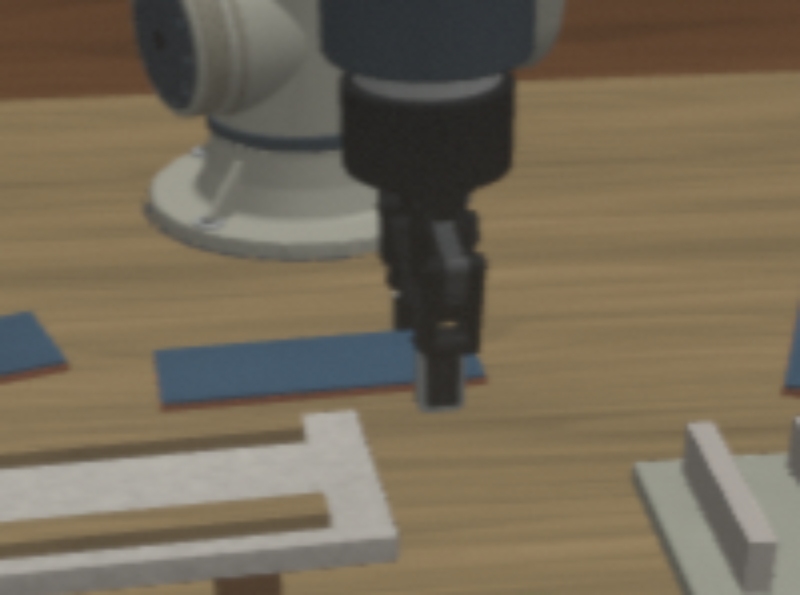

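>>> {"api": "step_arm", "payload": {"plan": [[-0.8, -0.2, 0, 0, 0, 0], [-2.4, -0.5, 0, 0, 0, 0.01], [-4.6, -1, 0, 0, 0, 0.02], [-7.2, -1.6, 0, 0, 0, 0.03], [-9.8, -2.1, 0, 0, 0, 0.04], [-12.4, -2.7, 0, 0, 0, 0.05], [-15, -3.2, 0, 0, 0, 0.056], [-17.6, -3.8, 0, 0, 0, 0.056], [-19.6, -4.3, 0, 0, 0, 0.056], [-21, -4.6, 0, 0, 0, 0.056]]}}

```text
t: 13.25
position: [0.5043, 0.2487, 0.0645]
tool_rot: [[0.024, -1.0, -0.001], [-1.0, -0.024, -0.001], [0.001, 0.001, -1.0]]
wrist_force: [0.5, -0.1, -0.9]
width: 0.628
```

>>> {"api": "step_arm", "payload": {"plan": [[-0.7, -0.1, 0, 0, 0, 0], [-1, -0.15, 0, 0, 0, 0], [-1, -0.15, 0, 0, 0, 0], [-1, -0.15, 0, 0, 0, 0]]}}

```text
t: 13.58
position: [0.5056, 0.2557, 0.0653]
tool_rot: [[0.022, -1.0, -0.001], [-1.0, -0.022, -0.0], [0.0, 0.001, -1.0]]
wrist_force: [-0.1, 0.0, -1.3]
width: 0.63
```

```bash
python3 -c "
from h import *
im=read_camera('scene');cv2.imwrite('pics/s13.png',cv2.resize(im[100:290,320:520],None,fx=4,fy=3.1));
im=read_camera('top');cv2.imwrite('pics/t13.png',cv2.resize(im[180:300,150:310],None,fx=5,fy=5));
go([*fr(RC,RY,0,.052),.02],RY)"
```

```text
t 13.68 pos [0.5057 0.2555 0.0655] F [-0.8  0.1 -1. ] w 0.629
shift cm [-0.08  0.09  4.55] rv [ 0.0002 -0.0001 -0.0007] joints [ 0.74  0.36 -0.09 -0.   -1.12 -0.72]
```

View pics/s13.png

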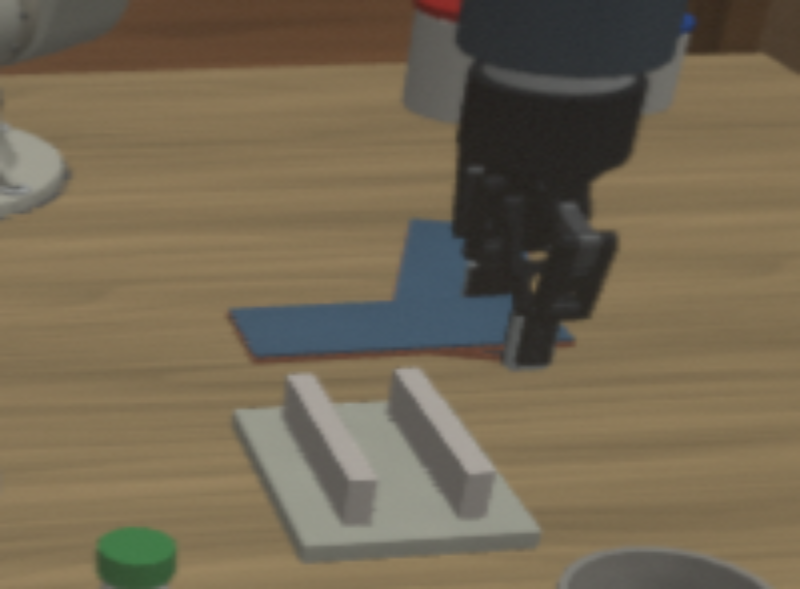

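View pics/t13.png

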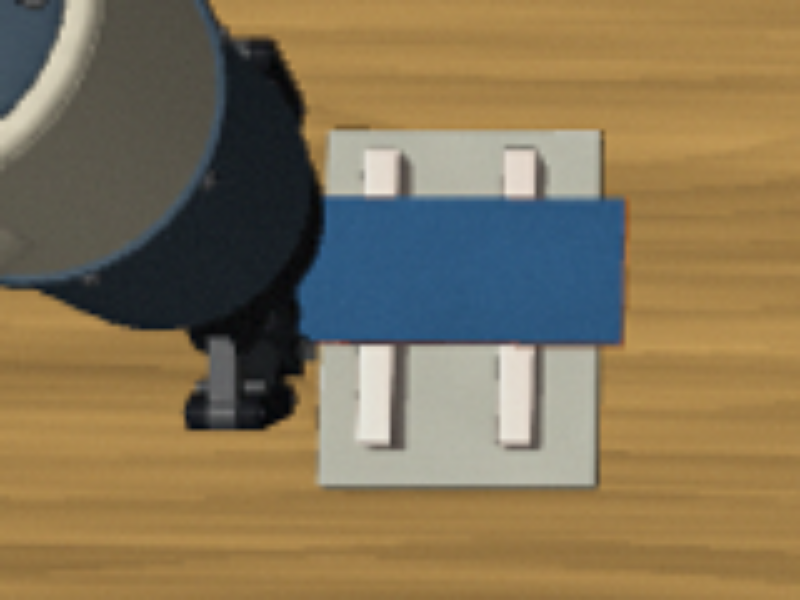

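```bash
python3 -c "
from h import *
print(inv(RC,RY,ray('top',[(275.3,180+199/5),(275,180+345/5)],.121)).round(1))
print(inv(RC,RY,ray('scene',[(320+230/4,100+312/3.1),(320+253/4,100+357/3.1)],.121)).round(1))"
```

```text
[[ 24.7 -77.8]
 [-30.4 -77.7]]
[[-20.8 -76.1]
 [ 31.9 -77.5]]
```

>>> {"api": "step_arm", "payload": {"plan": [[-0.1, 0, 0.6, 0, 0, 0], [-0.2, 0, 1.4, 0, 0, 0], [-0.2, 0, 2.2, 0, 0, 0], [-0.2, 0, 3, 0, 0, 0], [-0.2, 0, 3.8, 0, 0, 0], [-0.2, 0, 4.5, 0, 0, 0], [-0.2, 0, 5, 0, 0, 0], [-0.2, 0, 5.3, 0, 0, 0], [-0.2, 0, 5.5, 0, 0, 0], [-0.2, 0, 5.5, 0, 0, 0]]}}

```text
t: 14.52
position: [0.5057, 0.2584, 0.01]
tool_rot: [[0.023, -1.0, -0.0], [-1.0, -0.023, -0.0], [0.0, 0.0, -1.0]]
wrist_force: [-0.3, -1.1, -1.5]
width: 0.63
```

```bash
python3 -c "
from h import *
im=read_camera('scene');cv2.imwrite('pics/s14.png',cv2.resize(im[140:290,340:520],None,fx=4.4,fy=4));
go([*fr(RC,RY,0,.052),.001],RY)"
```

```text
t 14.57 pos [0.5059 0.2585 0.0104] F [-0.4 -0.5 -1.3] w 0.628
shift cm [0.22 0.11 0.94] rv [-0.0001  0.      0.0003] joints [ 0.75  0.42 -0.16  0.   -1.   -0.72]
```

View pics/s14.png

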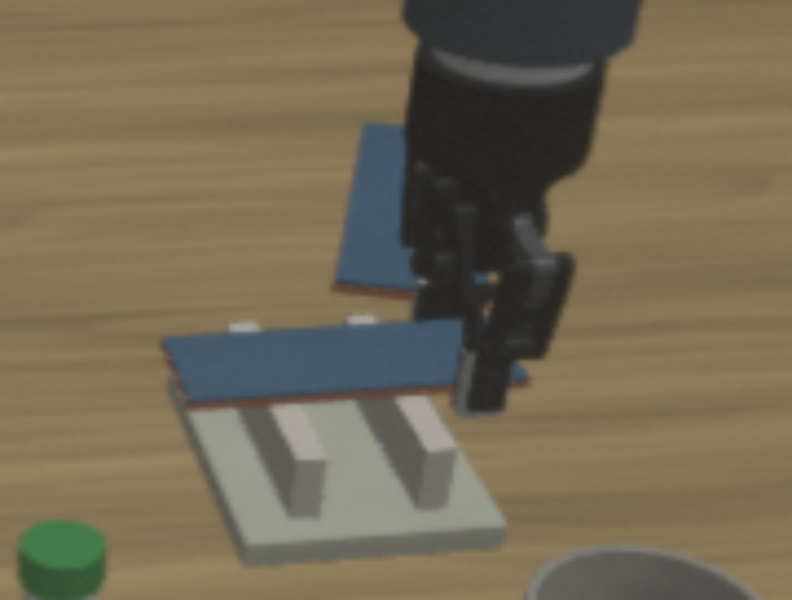

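The tile is just above both bars, nearly level. I lower it in small steps until contact.

>>> {"api": "step_arm", "payload": {"plan": [[0, 0, 0.15, 0, 0, 0], [0, 0, 0.3, 0, 0, 0], [0, 0, 0.45, 0, 0, 0], [0, 0, 0.6, 0, 0, 0], [0, 0, 0.6, 0, 0, 0]]}}

```text
t: 14.98
position: [0.5055, 0.2583, 0.004]
tool_rot: [[0.023, -1.0, -0.0], [-1.0, -0.023, -0.0], [0.0, 0.0, -1.0]]
wrist_force: [1.6, -0.1, -1.3]
width: 0.631
```

>>> {"api": "step_arm", "payload": {"plan": [[0, 0, 0.1, 0, 0, 0], [0, 0, 0.2, 0, 0, 0], [0, 0, 0.2, 0, 0, 0]]}}

```text
t: 15.23
position: [0.5056, 0.2584, 0.0022]
tool_rot: [[0.023, -1.0, -0.0], [-1.0, -0.023, -0.0], [0.0, 0.0, -1.0]]
wrist_force: [-0.5, -0.2, -0.6]
width: 0.629
```

>>> {"api": "step_arm", "payload": {"plan": [[0, 0, 0.1, 0, 0, 0], [0, 0, 0.15, 0, 0, 0], [0, 0, 0.15, 0, 0, 0]]}}

```text
t: 15.48
position: [0.5059, 0.2585, 0.0013]
tool_rot: [[0.023, -1.0, 0.0], [-1.0, -0.023, 0.0], [-0.0, -0.0, -1.0]]
wrist_force: [-1.2, -0.4, 2.3]
width: 0.631
```

>>> {"api": "step_arm", "payload": {"plan": [[0, 0, 0.05, 0, 0, 0], [0, 0, 0.1, 0, 0, 0], [0, 0, 0.1, 0, 0, 0]]}}

```text
t: 15.73
position: [0.506, 0.2586, 0.001]
tool_rot: [[0.023, -1.0, 0.001], [-1.0, -0.023, 0.0], [-0.0, -0.001, -1.0]]
wrist_force: [-3.9, -1.1, 8.0]
width: 0.631
```

>>> {"api": "step_arm", "payload": {"plan": [[0, 0, 0, 0, 0, 0], [0, 0, 0, 0, 0, 0], [0, 0, 0, 0, 0, 0], [0, 0, 0, 0, 0, 0], [0, 0, 0, 0, 0, 0], [0, 0, 0, 0, 0, 0]], "grip": 1}}

```text
t: 16.23
position: [0.5057, 0.2584, -0.0003]
tool_rot: [[0.023, -1.0, -0.0], [-1.0, -0.023, -0.0], [0.0, 0.0, -1.0]]
wrist_force: [-0.3, -0.1, 0.3]
width: 1.003
```

```bash
python3 -c "
from h import *
im=read_camera('scene');cv2.imwrite('pics/s15.png',cv2.resize(im[140:290,340:520],None,fx=4.4,fy=4));
go([*fr(RC,RY,0,.052),.001],RY)"
```

```text
t 16.28 pos [ 5.058e-01  2.584e-01 -2.000e-04] F [-0.1 -0.7 -0.5] w 0.999
shift cm [ 0.21  0.1  -0.12] rv [ 0.0001 -0.0001  0.0003] joints [ 0.75  0.43 -0.17 -0.   -0.97 -0.72]
```

View pics/s15.png

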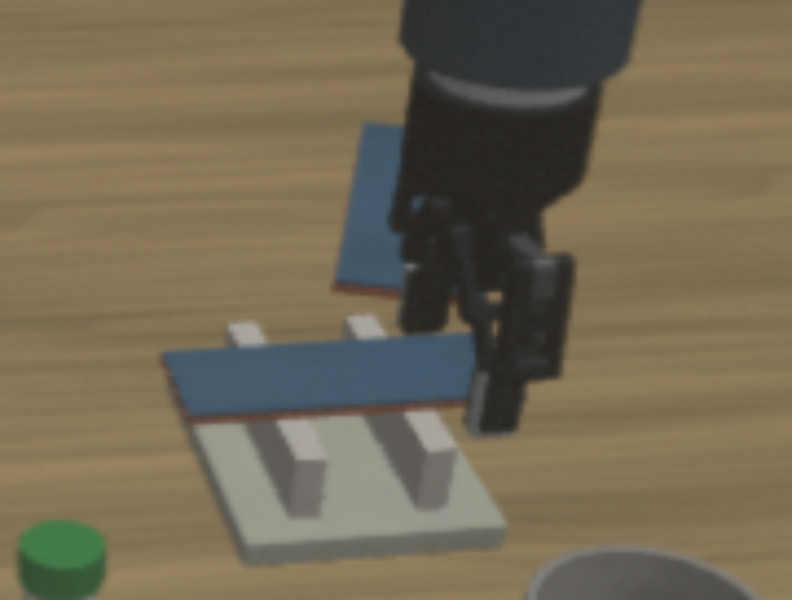

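Released; the tile lies on both bars. I rise straight up.

>>> {"api": "step_arm", "payload": {"plan": [[0, 0, -0.5, 0, 0, 0], [0, 0, -1.5, 0, 0, 0], [0, 0, -3, 0, 0, 0], [0, 0, -5.5, 0, 0, 0], [0, 0, -8.5, 0, 0, 0], [0, 0, -11.5, 0, 0, 0], [-2, 0, -14, 0, 0, 0], [-5, 0, -15, 0, 0, 0], [-7, 0, -15, 0, 0, 0], [-8, 0, -15, 0, 0, 0]]}}

```text
t: 17.12
position: [0.5042, 0.341, 0.1518]
tool_rot: [[0.024, -1.0, 0.002], [-1.0, -0.024, 0.003], [-0.003, -0.002, -1.0]]
wrist_force: [-0.3, -0.0, -0.0]
width: 1.001
```

```bash
python3 -c "
from h import *
im=read_camera('scene');cv2.imwrite('pics/s16.png',cv2.resize(im[140:290,340:520],None,fx=4.4,fy=4));
im2=read_camera('top');cv2.imwrite('pics/t16.png',cv2.resize(im2[180:300,150:310],None,fx=5,fy=5))
for n,i,roi in(('scene',im,(372,215,470,250)),('top',im2,(190,205,300,270))):
    for r,b in rect(n,blue(i),roi,.056): print(n,[np.round(v,1) for v in r],inv(RC,RY,np.array(b)/1000).round(1).tolist())
s=read_state();print(s['position'],s['wrist_force'].round(1))"
```

```text
scene [array([506.2, 205.5]), array([ 51.1, 145.6]), np.float64(0.3)] [[-24.0, 74.5], [-26.6, -71.1], [24.5, -72.1], [27.1, 73.5]]
top [array([505.8, 206.1]), array([ 52.4, 148.2]), np.float64(1.1)] [[-26.2, 75.9], [-26.6, -72.2], [25.8, -72.4], [26.2, 75.8]]
[0.50351835 0.33960978 0.14992935] [-0.   1.1 -0.1]
```

View pics/s16.png

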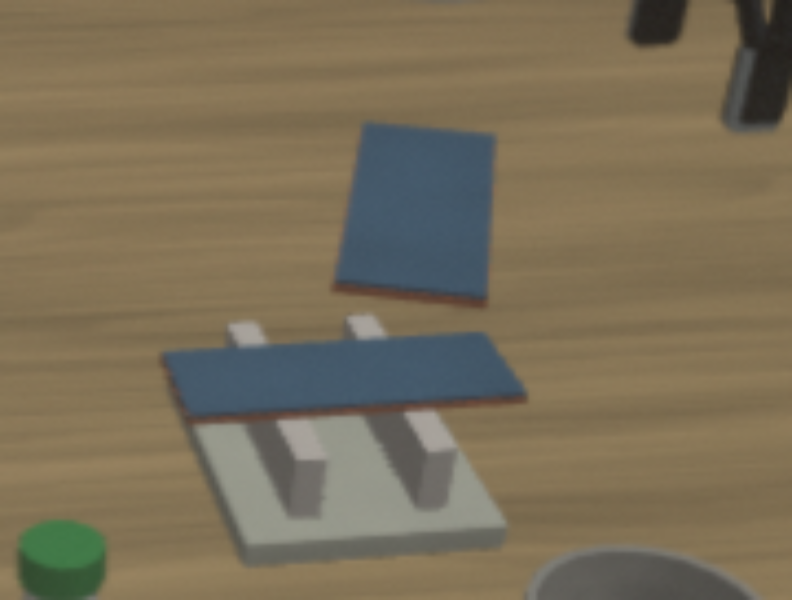

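View pics/t16.png

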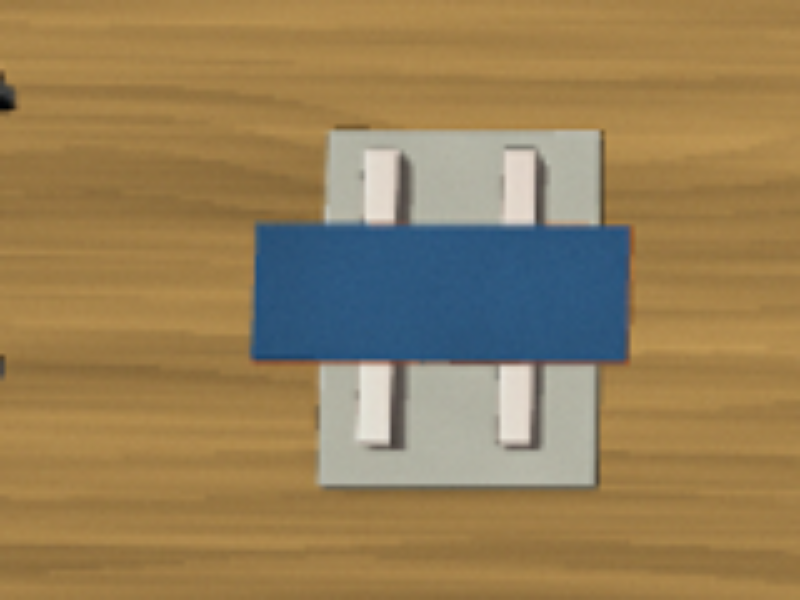

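The tile rests flat across both bars, within 2 mm of centre and square to them, and the gripper is clear. I hand in the job.

```bash
python3 -c "
from station import *
print(finish_job())"
```

```text
the job is handed in; nothing more can be done
None
```

I slid the tile out to about 48 mm of overhang and gripped the overhanging end by its sides. I then lifted it about 65 mm, laid it across both setter bars, let go and handed the job in at about 17 s.

- **Final position:** both cameras put the tile's middle within 2 mm of the rack's centre and its long side within about 1° of square. It is glazed face up and looks flat on both bars. The gripper was well clear, with the wrist force reading near zero.
- **Reported tool height was wrong:** the cameras showed the real fingertips about 33 mm higher than the reported TCP. Touching the board confirmed it at 34 mm, and I allowed for that in every height afterwards.
- **Not checked:** I did not measure the mug, bottle and clay pot again at the end. The planned path stayed well clear of all three, and I saw no unexpected contact forces in the readings I took.

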